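# Open the glaze mill's spring hood and seat its milling jar

## Task

Load the bench glaze mill: lift the hood by the bar on its front, swing it up past the point where its springs carry it over, and let go so that it stands fully open by itself; do not let it slam shut. Then lower the lidded steel milling jar gently, cone down, into the mill's conical drive cup until it is home, ease it up a few millimetres or rock it in the cup to check that the taper has not wedged, and let it settle fully home and upright again. Let go, leave the hood open, and do not disturb the other things on the bench.

Things in the scene. Friction and masses are not known exactly. Their poses are not given: they have to be found in the camera images.
- glaze_mill: Bench glaze mill, fixed: grey case 210 x 180 mm, steel deck 62 mm up. Origin: on its underside, on the drive cup's axis. Local -x: front (control panel, hood bar), +x: back (hinge), z up. On the deck stands the steel drive cup: collar 86 mm across, 87 mm high over the bench, conical bore 67 mm wide at the mouth, 30 deg half angle. Coil springs outside the case reach y = +-110 mm.
- hood (a joint): Angle of the mill's white sheet-metal hood (190 x 170 x 110 mm, sloping clear window), rad: 0 closed over the cup, 1.75 fully open. Two springs pull it shut below about 1.0, open beyond; up to some 10 N is needed at the bar. Let go past 1.1, with the fingers out of the bar's way, it swings to its stop; let go before, it slams shut. Open, it reaches 0.31 m up, 220 mm behind the mill's origin.
- hood_hinge (a point): Middle of the hood's hinge axis, 95 mm behind the mill's origin and 70 mm up. The axis is the mill's local y; the front of the hood goes up and back as it opens.
- hood_bar (a point): Middle of the hood's lifting bar: a round black bar 14 mm thick, 118 mm long, along the mill's local y; its arms meet it 46 mm either side of the middle. It moves with the hood on a circle of 233 mm about the hinge. Closed: 137 mm in front of the mill's origin, 88 mm up, 36 mm clear to the hood's lip (over the bar the hood slopes back), free below and in front.
- cup_seat (a point): Point on the cup's axis, 20 mm under its mouth and 67 mm over the bench, where the jar's underside (its origin) stands when the jar is home. Axes as the mill's.
- mill_jar: Lidded steel milling jar, loose, 0.45 to 0.7 kg, 76 mm across, 98 mm high, standing on the bench. Origin: centre of its underside, z up. Foot: cone, 44 mm wide below, 72 mm at 24 mm up. Lid top at 68 mm. Over it a black grip bar 66 mm long (jar's x), 16 mm thick (y), from 78 to 98 mm up on two posts; pinch it across. The lid is fixed. Any yaw fits the cup.
- jar_iron: Bystander: squat screw-cap pigment jar, 52 mm wide, 52 mm high, loose. Origin: centre of its underside. Leave alone.
- jar_cobalt: Bystander: taller screw-cap pigment jar, 48 mm wide, 58 mm high, loose. Origin: centre of its underside. Leave alone.
- ink_bowl: Bystander: small striped bowl, 81 mm wide, 43 mm high, loose. Origin: centre of its underside. Leave alone.
Not all that is in view belongs to the job. What is shaped like the mill_jar but green, pink or red is not meant.

How it is judged:
By the outcome, as a careful person would: the job done as asked, in the order asked, and still so for the second after the job is handed in, with the robot touching nothing.
It also fails if it takes over 58 s, if anything falls off the work surface, if the arm or the gripper's body presses on something with over 40 N, if the wrist force passes 120 N, or if a joint passes its speed limit or range.

## Robot

A 6-joint arm with a two-finger parallel gripper is mounted at the origin on the work surface; the furniture and walls round the work are solid. World frame = base frame: x ahead of the robot, y to its left, z up, the work surface at z = 0. Lengths are in mm, angles in rad, forces in N, time in s.
With the tool pointing down it reaches from about 350 to 925 mm from the base axis. Payload 6.4 kg.
Tool frame: the origin (TCP) lies midway between the tips of the shut fingers; the grasp point (between the pads) lies 19 mm behind it; z points along the fingers, y is the line along which they close (so a half turn about z gives the same grasp; the last joint's range is limited). The gripper opens to 94 mm and grips with 3 to 60 N. Pads are 16 mm wide; open, the fingers measure 119 mm over their backs; the gripper's body (75 mm by 177 mm) begins 78 mm behind the grasp point.
Start: joints at [0.993, 0.245, 1.558, -0, 1.339, -0.174], TCP at [255.393, 597.736, 205.455] pointing down, gripper open.
Joint ranges: [-3.13, 3.13], [-1.02, 2.26], [0.13, 2.54], [-0.95, 4.09], [0.21, 2.88], [-2.74, 2.74]. Speed limits (rad/s): [2.57, 2.57, 3.14, 3.14, 3.14, 3.14].

## Interface

Orientations are given as a unit quaternion [x, y, z, w].
In Python, from plant import env gives the robot as it stands. The module is installed in compiled form; this text tells all that it offers.
- The arm moves only by the tool move_arm, never from a script. Its argument "steps" is a list of rows, each an object with "grip": the finger opening in m, from 0 to 0.094; "travel": the shift along the tool's x, y, z in parts of the range, where 1.0 means 0.5 m, a list of three; "yaw": the turn about the tool's z in fractions of the full range, 1 being 2 rad. In form: [{"grip": grip, "travel": [x, y, z], "yaw": yaw}, ...]. A call has 1 to 20 rows; each row is the pose to reach, as a shift and turn from the pose commanded when the call began, along the tool's axes at that moment; what a row does not reach only later rows make up. A row lasts 1/10 s, in which the tool goes at most 50 mm and 8.59 degrees, less where a joint would pass 70% of its speed; a pose out of reach is approached as far as the arm can. Shift and turn numbers lie between -1 and 1, and a call with a number outside is refused. A call with a gripper value outside its range is refused whole. The fingers move at their own pace and stop on an object; "force" is the grip in N (left out, the last holds). Time passes only in rows, so rows that repeat a pose let the fingers close. It gives the time, the measured TCP pose, the force, the opening and the grip force at its end, in the units of the state.
- env.get_obs(): the state, without advancing time (a new reading comes with each control period).
- env.capture(name): name is "scene" or "top"; returns a dict with "color" (480x640x3 uint8, red, green, blue), "mtx" (3x3 intrinsics, pixels), "xyz" and "rotation" of the camera in the world. Camera axes: x right, y down, z forward; pixel columns grow to the right and rows downward; lengths in mm; the calibration is good to about 2 mm. A picture is of the moment at which its call begins. There is no depth.
- env.close_job(): hands the job in; it is judged then, once.
Trained networks look in a picture, given as the dict that the camera call returned (one of the last four; its "shot" number tells which), for a name from the list of things; names that differ only in an ending like _2 or _b are one class to them, and where a whole thing is asked for, a point or a joint stands for the part that bears it (a point fixed in the world has none). Each returns a list of dicts, best first, with "score" (0 to 1); they miss things now and then, are a little off and sometimes report something else, mostly with a low value. They report only what shows in the picture. A call takes as long as a camera call. They do not tell look-alikes from the thing itself.
- env.recognise(picture, label): "position" ([x, y, z] in mm, in world coordinates, good to about 4 mm: the middle of the surface that is visible of it).
- env.cut_out(picture, label): "pixels" (480x640 bool, what is visible of it).
The state is a dict: "time_s": time; "joints": joint angles; "qvel": joint speeds; "joint_efforts": joint torques, N m; "position": TCP position; "orientation": TCP orientation; "contact_force": force on the tool from outside, world axes, zero at the start; "moment": the same for the moment, N m; "gripper_width": opening from 0.0 (shut) to 1.0 (fully open); "grasp_force": force on a finger pad.
Only numpy, scipy, OpenCV 4.12 (cv2) and the standard library are available. Lean on these libraries where they do the work, as an engineer would, in place of code of your own. Each camera call takes 0.05 s, during which the arm holds its last target. There are 200 camera calls.

## Working session

There is one attempt and no reset: what is moved stays moved. The work goes in short steps, Python scripts to look and compute and a tool call to move; the robot and the scene stay as the last step left them, time stands still between calls to the robot, and variables do not carry over. Pictures are saved under pics/ and viewed, at most 10 in all, crops included, and the job is handed in when it is done.

Besides the shell and the picture viewer there is one more tool, called after "Request:" as name(argument=value, ...) on one line, values as JSON. move_arm: Moves the arm, as the interface text tells. Its arguments: {"type":"object","properties":{"steps":{"type":"array","items":{"type":"object","properties":{"grip":{"type":"number"},"travel":{"type":"array","items":{"type":"number"}},"yaw":{"type":"number"}}}},"force":{"type":"number"}},"required":["steps"]}

```bash
mkdir -p pics; cat > h.py <<'E'
from plant import env
import numpy as np, cv2
def ray(p,uv):
    d=np.linalg.inv(np.array(p["mtx"]))@np.array([uv[0],uv[1],1.0]); return np.array(p["rotation"])@d
def at_z(p,uv,z):
    d=ray(p,uv); o=np.array(p["xyz"]); return o+d*(z-o[2])/d[2]
def proj(p,X):
    c=np.array(p["rotation"]).T@(np.array(X,float)-np.array(p["xyz"])); q=np.array(p["mtx"])@c; return q[:2]/q[2]
E
python3 - <<'E'
from h import *
o=env.get_obs(); print({k:np.round(v,3) for k,v in o.items()})
for n in ("scene","top"):
    p=env.capture(n); cv2.imwrite(f"pics/{n}0.png",p["color"][:,:,::-1]); print(n,np.round(p["xyz"]),np.array(p["rotation"]).round(3).tolist(),p["mtx"])
    for l in ("glaze_mill","hood","hood_bar","cup_seat","mill_jar","jar_iron","jar_cobalt","ink_bowl"):
        try:
            for r in env.recognise(p,l)[:4]: print(l,np.round(r["position"]),round(r["score"],2),proj(p,r["position"]).round())
        except Exception as e: print(l,e)
E
```

```text
{'time_s': np.float64(0.0), 'joints': array([ 0.993,  0.246,  1.559, -0.   ,  1.339, -0.174]), 'qvel': array([-0.   , -0.   , -0.002,  0.001,  0.   , -0.001]), 'joint_efforts': array([ 1.0000e-03, -4.1584e+01, -3.1460e+01,  6.9000e-02,  3.3000e-02,
       -0.0000e+00]), 'position': array([255.076, 597.232, 204.396]), 'orientation': array([ 0.201,  0.98 , -0.001, -0.   ]), 'contact_force': array([ 0.811, -0.081,  0.185]), 'moment': array([ 0.01 ,  0.026, -0.001]), 'grasp_force': np.float64(0.0), 'gripper_width': np.float64(1.0)}
scene [1097.  194.  976.] [0.617, 0.736, -0.218, -0.175] [[438.37902675   0.         316.76639205]
 [  0.         438.37902675 235.05868331]
 [  0.           0.           1.        ]]
glaze_mill matmul: Input operand 1 has a mismatch in its core dimension 0, with gufunc signature (n?,k),(k,m?)->(n?,m?) (size 3 is different from 4)
hood matmul: Input operand 1 has a mismatch in its core dimension 0, with gufunc signature (n?,k),(k,m?)->(n?,m?) (size 3 is different from 4)
hood_bar matmul: Input operand 1 has a mismatch in its core dimension 0, with gufunc signa
[... 1451 characters left out ...]
 a mismatch in its core dimension 0, with gufunc signature (n?,k),(k,m?)->(n?,m?) (size 3 is different from 4)
mill_jar matmul: Input operand 1 has a mismatch in its core dimension 0, with gufunc signature (n?,k),(k,m?)->(n?,m?) (size 3 is different from 4)
jar_iron matmul: Input operand 1 has a mismatch in its core dimension 0, with gufunc signature (n?,k),(k,m?)->(n?,m?) (size 3 is different from 4)
jar_cobalt matmul: Input operand 1 has a mismatch in its core dimension 0, with gufunc signature (n?,k),(k,m?)->(n?,m?) (size 3 is different from 4)
ink_bowl matmul: Input operand 1 has a mismatch in its core dimension 0, with gufunc signature (n?,k),(k,m?)->(n?,m?) (size 3 is different from 4)
```

Rotation is a quaternion.

```bash
cat > h.py <<'E'
from plant import env
import numpy as np, cv2
from scipy.spatial.transform import Rotation as R
def Rm(p): return R.from_quat(p["rotation"]).as_matrix()
def ray(p,uv): return Rm(p)@np.linalg.inv(np.array(p["mtx"]))@np.array([uv[0],uv[1],1.0])
def at_z(p,uv,z):
    d=ray(p,uv); o=np.array(p["xyz"]); return o+d*(z-o[2])/d[2]
def proj(p,X):
    c=Rm(p).T@(np.array(X,float)-np.array(p["xyz"])); q=np.array(p["mtx"])@c; return q[:2]/q[2]
def look(n,tag,labels):
    p=env.capture(n); cv2.imwrite(f"pics/{n}{tag}.png",p["color"][:,:,::-1])
    for l in labels:
        for r in env.recognise(p,l)[:4]: print(n,l,np.round(r["position"]),round(r["score"],2),proj(p,r["position"]).round())
    return p
E
python3 - <<'E'
from h import *
for n in ("scene","top"): look(n,1,("glaze_mill","hood","hood_bar","mill_jar","jar_iron","jar_cobalt","ink_bowl"))
E
```

```text
scene glaze_mill [572. -99. 144.] 0.64 [236. 221.]
scene hood [ 561. -101.  156.] 0.61 [236. 214.]
scene hood_bar [ 559. -106.  154.] 0.68 [234. 213.]
scene mill_jar [306. 190.  65.] 0.94 [371. 172.]
scene mill_jar [736. 383.  68.] 0.81 [439. 335.]
scene mill_jar [654. 193.  64.] 0.77 [355. 288.]
scene mill_jar [805. 123.  65.] 0.77 [313. 346.]
scene jar_iron [713.  63.  47.] 0.81 [295. 305.]
scene jar_iron [ 572. -101.  146.] 0.23 [236. 220.]
scene jar_cobalt [702.  13.  47.] 0.73 [275. 297.]
scene ink_bowl [742. 276.  30.] 0.92 [387. 336.]
top glaze_mill [ 515. -105.  170.] 0.72 [401. 268.]
top hood [ 519. -113.  176.] 0.65 [405. 267.]
top hood_bar [ 521. -108.  174.] 0.59 [403. 265.]
top mill_jar [345. -27.  69.] 0.93 [341. 333.]
top mill_jar [784. 121.  70.] 0.89 [340. 144.]
top mill_jar [283. 193.  64.] 0.83 [243. 329.]
top mill_jar [633. 188.  70.] 0.8 [294. 191.]
top jar_iron [690.  61.  49.] 0.87 [351. 188.]
top ink_bowl [738. 279.  31.] 0.97 [274. 147.]
```

View pics/scene0.png

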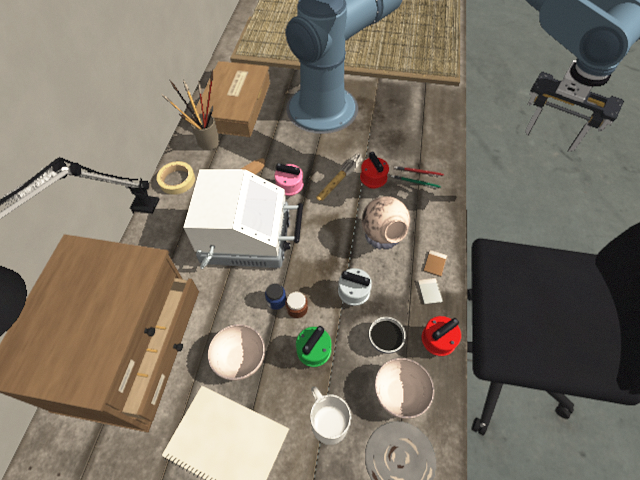

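View pics/top0.png

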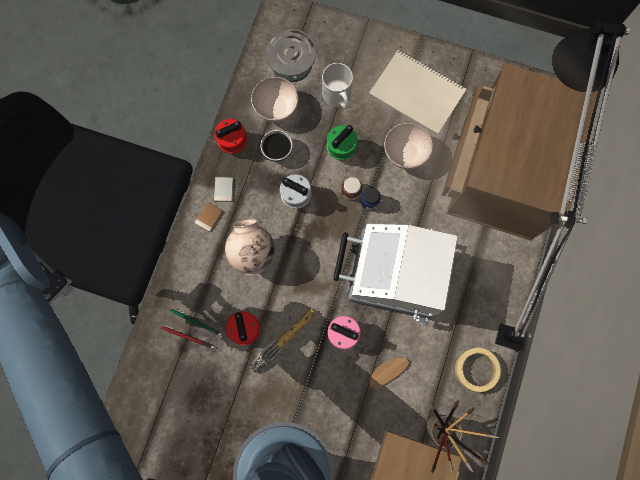

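The pictures show the mill with its bar at top (342,257) / scene (297,222). Shaped like the jar:
- Steel/white: top (295,190), scene (355,288). This is the one that fits the description.
- Green: top (341,143).
- Red: top (231,135).
- Red: top (243,328).
- Pink: top (344,333).

I'll check the steel one in a close crop.

```bash
python3 - <<'E'
import cv2
a=cv2.imread("pics/top0.png")[165:315,270:470]; cv2.imwrite("pics/ctop.png",cv2.resize(a,(800,600),interpolation=cv2.INTER_CUBIC))
a=cv2.imread("pics/scene0.png")[160:310,180:380]; cv2.imwrite("pics/csc.png",cv2.resize(a,(800,600),interpolation=cv2.INTER_CUBIC))
E
```

```text
(no output)
```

View pics/ctop.png

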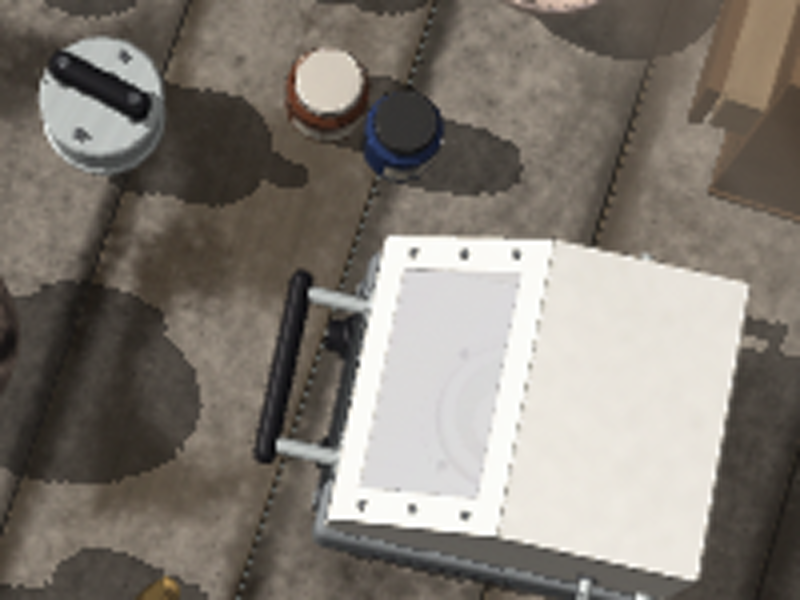

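View pics/csc.png

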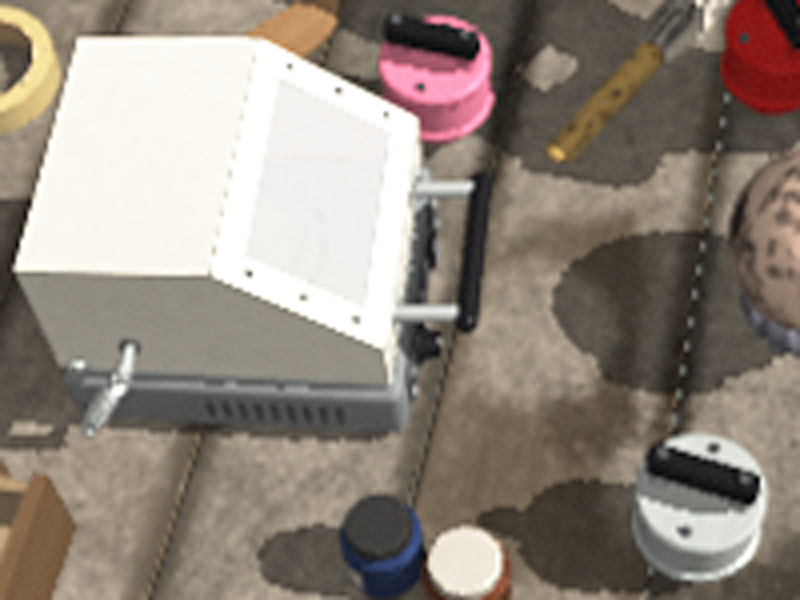

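The crops confirm the steel-white jar with the black grip. In the top crop the grip runs (50,62)–(150,105), and the mill bar ends are at (302,272) and (264,462). In the scene crop the bar ends are at (483,175) and (467,330). Next I'll triangulate.

```bash
python3 - <<'E'
from h import *
T=env.capture("top");S=env.capture("scene")
t=lambda u,v:(270+(u+.5)/4-.5,165+(v+.5)/4-.5); s=lambda u,v:(180+(u+.5)/4-.5,160+(v+.5)/4-.5)
def tri(a,b):
    A=[];y=[]
    for p,uv in((T,a),(S,b)):
        d=ray(p,uv);d/=np.linalg.norm(d);M=np.eye(3)-np.outer(d,d);A.append(M);y.append(M@np.array(p["xyz"]))
    X,r,_,_=np.linalg.lstsq(np.vstack(A),np.hstack(y),rcond=None);return X.round(1),r.round(1)
P=dict(barL=(t(302,272),s(467,330)),barR=(t(264,462),s(483,175)),gripA=(t(50,62),s(760,487)),gripB=(t(150,105),s(650,458)),
 c1=(t(748,286),s(17,272)),c2=(t(697,580),s(77,40)),c3=(t(554,241),s(213,275)),c4=(t(497,537),s(258,40)))
X={k:tri(*v) for k,v in P.items()}
for k,v in X.items(): print(k,*v)
for n,z in(("bar",88),):
  a,b=[at_z(T,P[k][0],z) for k in("barL","barR")];print("top",a.round(1),b.round(1))
  a,b=[at_z(S,P[k][1],z) for k in("barL","barR")];print("scene",a.round(1),b.round(1))
for p,i in((T,0),(S,1)):
  a,b=[at_z(p,P[k][i],98 if 1 else 0) for k in("gripA","gripB")];print("grip",a.round(1),b.round(1),np.linalg.norm(a-b))
E
```

```text
barL [570.5  38.7  86.5] [0.]
barR [455.9  24.8  85.5] [0.5]
gripA [645.  222.1  89. ] [0.]
gripB [638.2 157.6  89.7] [3.]
c1 [ 623.2 -202.   165.6] [0.3]
c2 [ 456.9 -221.4  167.6] [0.5]
c3 [611.4 -91.4 173.5] [1.1]
c4 [ 443.7 -110.9  174. ] [0.]
top [570.2  38.5  88. ] [455.6  24.3  88. ]
scene [571.4  39.1  88. ] [457.5  25.8  88. ]
grip [642.5 220.6  98. ] [636.1 155.4  98. ] 65.5227523087385
grip [649.6 221.9  98. ] [642.3 159.1  98. ] 63.19037516812596
```

```bash
cat >> h.py <<'E'
def go(xyz,ang,P=None,q=None):
    """travel (m) and yaw to bring the TCP to xyz (mm) with tool y at world angle ang (deg, mod 180)"""
    o=env.get_obs(); P=o["position"] if P is None else P; M=R.from_quat(o["orientation"] if q is None else q).as_matrix()
    t=M.T@(np.array(xyz,float)-P)/1000; a=np.degrees(np.arctan2(M[1,1],M[0,1]))
    d=(a-ang+90)%180-90   # tool z is down
    print("travel",t.round(4).tolist(),"yaw",round(np.radians(d),4),"| j6",o["joints"][5].round(2))
def tri(T,a,S,b):
    A=[];y=[]
    for p,uv in((T,a),(S,b)):
        d=ray(p,uv);d/=np.linalg.norm(d);M=np.eye(3)-np.outer(d,d);A.append(M);y.append(M@np.array(p["xyz"]))
    return np.linalg.lstsq(np.vstack(A),np.hstack(y),rcond=None)[0].round(0)
E
python3 - <<'E'
from h import *
T=env.capture("top");S=env.capture("scene")
for n,a,b in(("lampbase",(513,335),(144,202)),("lampelbow",(572,215),(65,165)),("vase",(244,226),(397,230)),("lampmid",(545,268),(100,180))): print(n,tri(T,a,S,b))
go([513,31.7,330],96.7); go([513,31.7,190],96.7)
E
```

```text
lampbase [ 474. -415.   16.]
lampelbow [ 663. -358.  388.]
vase [507. 269. 103.]
lampmid [ 590. -379.  255.]
travel [-0.4593, -0.4193, -0.1245] yaw -0.5207 | j6 -0.17
travel [-0.4593, -0.4193, 0.0155] yaw -0.5207 | j6 -0.17
```

Careful with the scale: shifts go in shares of 0.5 m and turns go in shares of 2 rad. That gives: -0.459 m / 0.5 = -0.918, -0.17 m / 0.5 = -0.34, -0.521 rad / 2 = -0.2605.

Request:
move_arm(steps=[{"grip":0.03,"travel":[0,0,-0.1],"yaw":0},{"grip":0.03,"travel":[-0.06,-0.054,-0.18],"yaw":-0.05},{"grip":0.03,"travel":[-0.128,-0.116,-0.22],"yaw":-0.1},{"grip":0.03,"travel":[-0.2,-0.18,-0.23],"yaw":-0.15},{"grip":0.03,"travel":[-0.27,-0.244,-0.23],"yaw":-0.2},{"grip":0.03,"travel":[-0.34,-0.308,-0.23],"yaw":-0.225},{"grip":0.03,"travel":[-0.41,-0.372,-0.23],"yaw":-0.2605},{"grip":0.03,"travel":[-0.48,-0.436,-0.23],"yaw":-0.2605},{"grip":0.03,"travel":[-0.55,-0.5,-0.23],"yaw":-0.2605},{"grip":0.03,"travel":[-0.62,-0.564,-0.23],"yaw":-0.2605},{"grip":0.03,"travel":[-0.69,-0.628,-0.22],"yaw":-0.2605},{"grip":0.03,"travel":[-0.76,-0.692,-0.2],"yaw":-0.2605},{"grip":0.03,"travel":[-0.82,-0.75,-0.16],"yaw":-0.2605},{"grip":0.03,"travel":[-0.87,-0.794,-0.1],"yaw":-0.2605},{"grip":0.03,"travel":[-0.918,-0.838,-0.04],"yaw":-0.2605},{"grip":0.03,"travel":[-0.918,-0.838,0],"yaw":-0.2605},{"grip":0.03,"travel":[-0.918,-0.838,0.03],"yaw":-0.2605},{"grip":0.03,"travel":[-0.918,-0.838,0.03],"yaw":-0.2605},{"grip":0.03,"travel":[-0.918,-0.838,0.03],"yaw":-0.2605}])

```text
time_s: 3.8
position: [513.1, 32.6, 191.2]
orientation: [-0.059, 0.998, -0.0, 0.001]
contact_force: [0.4, 0.8, -0.7]
gripper_width: 0.314
grasp_force: 0.0
```

```bash
python3 - <<'E'
from h import *
o=env.get_obs(); print(o["position"].round(1),o["contact_force"].round(1),o["gripper_width"],o["joints"].round(2),o["time_s"])
go([513,31.7,70],96.7)
p=env.capture("scene"); a=p["color"][160:310,230:430,::-1]; cv2.imwrite("pics/s2.png",cv2.resize(a,(800,600),interpolation=cv2.INTER_CUBIC))
E
```

```text
[513.1  32.6 191.2] [ 0.4  0.8 -0.7] 0.31426853120032927 [-0.16 -0.06  1.92  0.    1.29 -1.85] 3.8
travel [0.0003, -0.0009, 0.1212] yaw 0.0013 | j6 -1.85
```

View pics/s2.png

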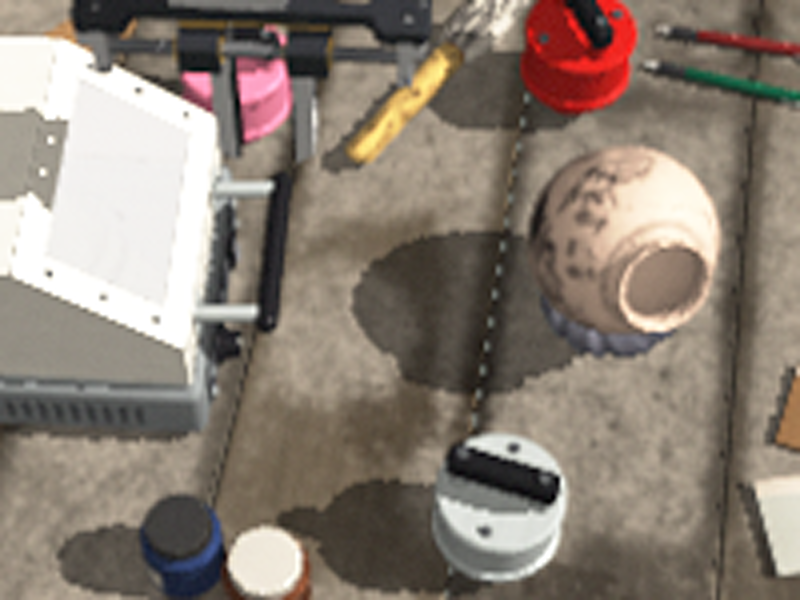

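The fingers straddle the bar line, with tips at (230,155) and (305,155) in the crop and the bar middle at (275,250). Going down and gripping.

Request:
move_arm(force=40, steps=[{"grip":0.03,"travel":[0,-0.002,0.06],"yaw":0},{"grip":0.03,"travel":[0,-0.002,0.12],"yaw":0},{"grip":0.03,"travel":[0,-0.002,0.18],"yaw":0},{"grip":0.03,"travel":[0,-0.002,0.22],"yaw":0},{"grip":0.03,"travel":[0,-0.002,0.242],"yaw":0},{"grip":0.03,"travel":[0,-0.002,0.242],"yaw":0},{"grip":0.02,"travel":[0,-0.002,0.242],"yaw":0},{"grip":0.01,"travel":[0,-0.002,0.242],"yaw":0},{"grip":0.005,"travel":[0,-0.002,0.242],"yaw":0},{"grip":0.005,"travel":[0,-0.002,0.242],"yaw":0},{"grip":0.005,"travel":[0,-0.002,0.242],"yaw":0}])

```text
time_s: 4.95
position: [514.3, 30.5, 71.1]
orientation: [-0.059, 0.998, -0.001, 0.001]
contact_force: [-0.3, -2.8, 5.2]
gripper_width: 0.139
grasp_force: 40.0
```

```bash
python3 - <<'E'
import numpy as np
# tool y = front; d local x (back) = -y tool ; up = -z
p0=np.arctan2(18,232)
for th in np.arange(0,1.46,.07):
    f=233*np.cos(p0+th)-232; u=233*np.sin(p0+th)-18; print(round(th,2),"[0, %.3f, %.3f]"%(f/1000,-u/1000))
E
```

```text
0.0 [0, 0.000, -0.000]
0.07 [0, -0.002, -0.016]
0.14 [0, -0.004, -0.032]
0.21 [0, -0.009, -0.048]
0.28 [0, -0.014, -0.064]
0.35 [0, -0.020, -0.079]
0.42 [0, -0.027, -0.093]
0.49 [0, -0.036, -0.107]
0.56 [0, -0.045, -0.121]
0.63 [0, -0.055, -0.133]
0.7 [0, -0.066, -0.145]
0.77 [0, -0.078, -0.157]
0.84 [0, -0.090, -0.167]
0.91 [0, -0.104, -0.176]
0.98 [0, -0.118, -0.185]
1.05 [0, -0.132, -0.192]
1.12 [0, -0.147, -0.199]
1.19 [0, -0.162, -0.204]
1.26 [0, -0.178, -0.209]
1.33 [0, -0.194, -0.212]
1.4 [0, -0.210, -0.214]
```

In the tool's units: -0.064 m / 0.5 = -0.128, -0.048 m / 0.5 = -0.096.

Request:
move_arm(force=40, steps=[{"grip":0.005,"travel":[0,-0.002,-0.016],"yaw":0},{"grip":0.005,"travel":[0,-0.004,-0.032],"yaw":0},{"grip":0.005,"travel":[0,-0.006,-0.048],"yaw":0},{"grip":0.005,"travel":[0,-0.008,-0.064],"yaw":0},{"grip":0.005,"travel":[0,-0.018,-0.096],"yaw":0},{"grip":0.005,"travel":[0,-0.028,-0.128],"yaw":0}])

```text
time_s: 5.55
position: [515.4, 17.8, 132.9]
orientation: [-0.058, 0.998, 0.001, 0.002]
contact_force: [9.4, -0.6, -10.4]
gripper_width: 0.137
grasp_force: 40.0
```

In the tool's units: -0.103 m / 0.5 = -0.206, -0.064 m / 0.5 = -0.128.

Request:
move_arm(force=40, steps=[{"grip":0.005,"travel":[0,-0.012,-0.03],"yaw":0},{"grip":0.005,"travel":[0,-0.026,-0.058],"yaw":0},{"grip":0.005,"travel":[0,-0.044,-0.086],"yaw":0},{"grip":0.005,"travel":[0,-0.062,-0.114],"yaw":0},{"grip":0.005,"travel":[0,-0.082,-0.138],"yaw":0},{"grip":0.005,"travel":[0,-0.104,-0.162],"yaw":0},{"grip":0.005,"travel":[0,-0.128,-0.186],"yaw":0},{"grip":0.005,"travel":[0,-0.152,-0.206],"yaw":0},{"grip":0.005,"travel":[0,-0.152,-0.206],"yaw":0}])

```text
time_s: 6.45
position: [523.8, -55.5, 240.0]
orientation: [-0.058, 0.998, 0.004, 0.001]
contact_force: [-5.4, 12.5, 12.3]
gripper_width: 0.138
grasp_force: 40.0
```

```bash
python3 - <<'E'
from h import *
p=env.capture("scene"); a=p["color"][100:340,150:470,::-1]; cv2.imwrite("pics/s3.png",cv2.resize(a,(800,600),interpolation=cv2.INTER_CUBIC))
E
```

```text
(no output)
```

View pics/s3.png

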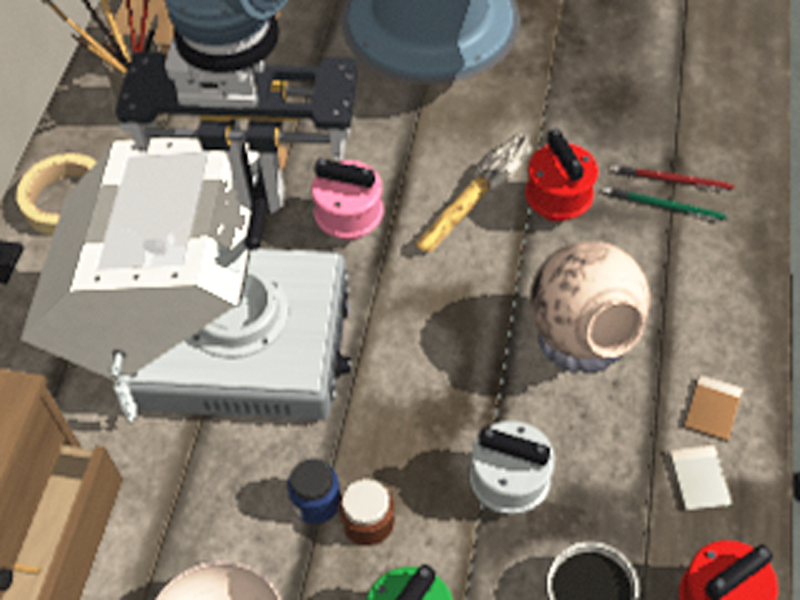

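The hood is at about 0.84 rad and held by the bar at (255,190) in the crop. The cup shows at (240,305). Continuing past centre.

In the tool's units: -0.12 m / 0.5 = -0.24, -0.104 m / 0.5 = -0.208.

Request:
move_arm(force=40, steps=[{"grip":0.005,"travel":[0,-0.028,-0.022],"yaw":0},{"grip":0.005,"travel":[0,-0.056,-0.04],"yaw":0},{"grip":0.005,"travel":[0,-0.084,-0.054],"yaw":0},{"grip":0.005,"travel":[0,-0.114,-0.068],"yaw":0},{"grip":0.005,"travel":[0,-0.144,-0.078],"yaw":0},{"grip":0.005,"travel":[0,-0.176,-0.088],"yaw":0},{"grip":0.005,"travel":[0,-0.208,-0.094],"yaw":0},{"grip":0.005,"travel":[0,-0.24,-0.1],"yaw":0},{"grip":0.005,"travel":[0,-0.24,-0.1],"yaw":0},{"grip":0.005,"travel":[0,-0.24,-0.1],"yaw":0}])

```text
time_s: 7.5
position: [537.3, -178.9, 287.4]
orientation: [-0.058, 0.998, -0.001, -0.0]
contact_force: [-3.3, -3.5, 4.9]
gripper_width: 0.136
grasp_force: 40.0
```

In the tool's units: 0.17 m / 0.5 = 0.34, -0.06 m / 0.5 = -0.12.

Request:
move_arm(steps=[{"grip":0.04,"travel":[0,0,0],"yaw":0},{"grip":0.04,"travel":[0,-0.008,-0.02],"yaw":0},{"grip":0.04,"travel":[0,-0.008,-0.12],"yaw":0},{"grip":0.04,"travel":[0,0,-0.2],"yaw":0},{"grip":0.04,"travel":[0,0.06,-0.2],"yaw":0},{"grip":0.04,"travel":[0,0.16,-0.2],"yaw":0},{"grip":0.04,"travel":[0,0.26,-0.2],"yaw":0},{"grip":0.04,"travel":[0,0.34,-0.2],"yaw":0},{"grip":0.04,"travel":[0,0.34,-0.2],"yaw":0}])

```text
time_s: 8.4
position: [517.0, -4.3, 387.1]
orientation: [-0.062, 0.998, 0.001, 0.0]
contact_force: [-0.2, -0.4, 0.2]
gripper_width: 0.426
grasp_force: 0.0
```

```bash
python3 - <<'E'
from h import *
p=look("top",4,("mill_jar","jar_iron","jar_cobalt","glaze_mill","ink_bowl"))
q=look("scene",4,("mill_jar",))
a=p["color"][150:330,270:510,::-1]; b=q["color"][100:340,150:470,::-1]
cv2.imwrite("pics/m4.png",np.hstack([cv2.resize(a,(400,300)),cv2.resize(b,(400,300))]))
go([641.6,189.5,220],174)
E
```

```text
top mill_jar [636. 184.  71.] 0.96 [296. 191.]
top mill_jar [792. 126.  69.] 0.75 [339. 140.]
top mill_jar [715. 380.  70.] 0.69 [231. 138.]
top mill_jar [345. -27.  68.] 0.66 [341. 333.]
top glaze_mill [ 524. -206.   68.] 0.57 [438. 285.]
top ink_bowl [739. 278.  25.] 0.96 [275. 148.]
top ink_bowl [ 538. -252.  187.] 0.34 [470. 278.]
scene mill_jar [739. 385.  66.] 0.82 [440. 337.]
scene mill_jar [306. 193.  64.] 0.81 [372. 173.]
scene mill_jar [806. 121.  64.] 0.8 [312. 346.]
scene mill_jar [653. 193.  68.] 0.78 [356. 287.]
travel [-0.146, 0.1835, 0.1662] yaw -1.3506 | j6 -1.92
```

View pics/m4.png

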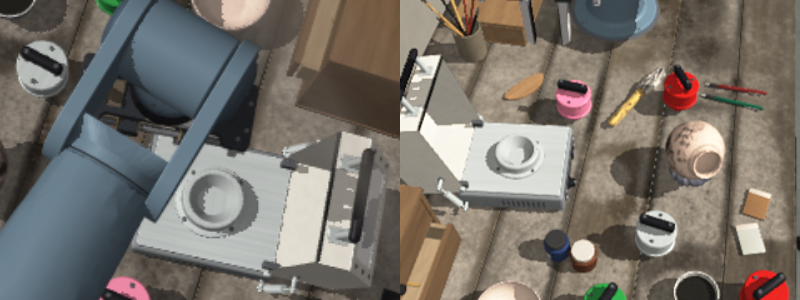

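The hood stands open, and the cup shows in top at about (398,268) and in scene at about (243,222). I'll overlay the predicted cup and jar outlines to check both.

```bash
python3 - <<'E'
from h import *
cup=np.array([528.5,-104.4]);jar=np.array([641.6,189.5]);a=np.radians(84)
def circ(c,r,z): return [(c[0]+r*np.cos(t),c[1]+r*np.sin(t),z) for t in np.linspace(0,2*np.pi,60)]
u=np.array([np.cos(a),np.sin(a)]);v=np.array([-u[1],u[0]])
rect=lambda z:[(*(jar+s*33*u+k*8*v),z) for s,k in((1,1),(1,-1),(-1,-1),(-1,1),(1,1))]
tiles=[]
for n in("top","scene"):
    p=env.capture(n)
    for c,z,shapes in((cup,80,[(circ(cup,33.5,87),(0,0,255)),(circ(cup,43,87),(0,200,0))]),(jar,80,[(circ(jar,38,68),(0,0,255)),(rect(98),(0,255,0))])):
        w=proj(p,(*c,z)).round().astype(int); x0,y0=w-[32,24]; s=6.25
        im=cv2.resize(p["color"][y0:y0+48,x0:x0+64,::-1],(400,300),interpolation=cv2.INTER_CUBIC)
        for pts,col in shapes:
            q=np.array([((proj(p,X)-[x0,y0])+.5)*s for X in pts]); cv2.polylines(im,[q.round().astype(int)],False,col,1)
        tiles.append(im)
cv2.imwrite("pics/ov.png",np.vstack([np.hstack(tiles[:2]),np.hstack(tiles[2:])]))
E
```

```text
(no output)
```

View pics/ov.png

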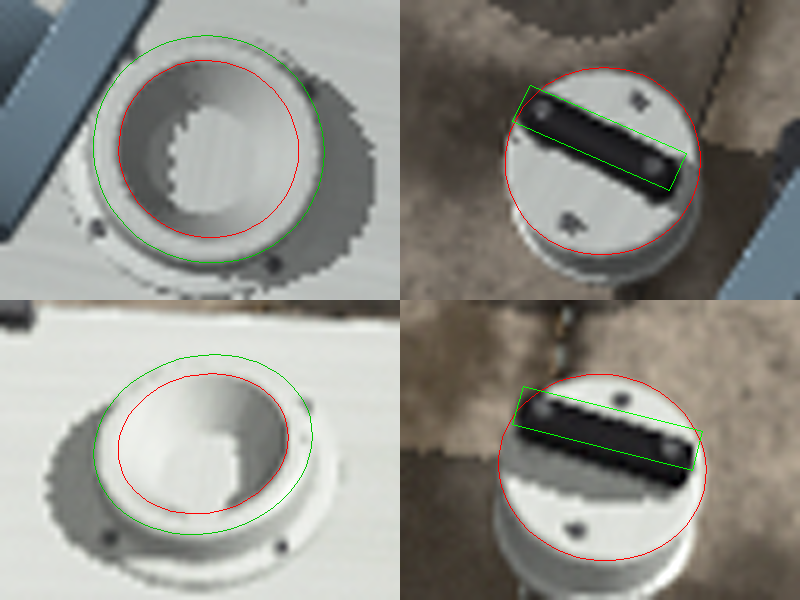

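The cup outlines fit. The jar lid fits too, but the grip looks turned by a few degrees, so I'll triangulate its bolt heads: top tile (541,107) and (655,163), scene tile (545,408) and (672,452).

```bash
python3 - <<'E'
from h import *
T=env.capture("top");S=env.capture("scene");J=(641.6,189.5,80)
f=lambda p,u,v:(proj(p,J).round()-[32,24])+np.array([u,v])/6.25-.5
A=tri(T,f(T,141,107),S,f(S,272,152));B=tri(T,f(T,255,163),S,f(S,145,108));print(A,B,(A+B)/2,np.degrees(np.arctan2(*(A-B)[1::-1])))
for p in(T,S):
  for m in env.cut_out(p,"mill_jar"):
    k=m["pixels"]; 
    if k[tuple(proj(p,J).round().astype(int)[::-1])]:
        g=cv2.cvtColor(p["color"],cv2.COLOR_RGB2GRAY); b=(k&(g<75)).astype(np.uint8)
        pts=np.argwhere(b)[:,::-1].astype(np.float32); r=cv2.minAreaRect(pts); bx=cv2.boxPoints(r)
        ax=sorted([((bx[i]+bx[(i+1)%4])/2) for i in range(4)],key=lambda z:-np.linalg.norm(z-r[0]))[:2]
        e=[at_z(p,q,90) for q in ax]; d=e[0]-e[1]; print(r,at_z(p,r[0],90).round(1),np.degrees(np.arctan2(d[1],d[0]))%180,np.linalg.norm(d)); break
E
```

```text
[646. 214.  97.] [638. 166.  99.] [642. 190.  98.] 80.53767779197439
((296.9722900390625, 191.17723083496094), (33.15206527709961, 20.291732788085938), 69.14553833007812) [630.  179.1  90. ] 39.02919254654016 82.3661477174412
((349.3876647949219, 284.93292236328125), (27.758747100830078, 33.902679443359375), 38.990997314453125) [662.1 178.8  90. ] 152.48787305567387 81.85626347871404
```

```bash
python3 - <<'E'
from h import *
go([642,190,180],172.5)
E
```

```text
travel [-0.1467, 0.183, 0.2064] yaw -1.323 | j6 -1.92
```

Use yaw = −1.323 + π = 1.819, which stays inside joint 6's range.

In the tool's units: 0.206 m / 0.5 = 0.412, 0.183 m / 0.5 = 0.366, 1.819 rad / 2 = 0.9095.

Request:
move_arm(steps=[{"grip":0.045,"travel":[-0.024,0.03,0],"yaw":0.07},{"grip":0.045,"travel":[-0.06,0.08,0.02],"yaw":0.14},{"grip":0.045,"travel":[-0.1,0.13,0.06],"yaw":0.21},{"grip":0.045,"travel":[-0.14,0.18,0.1],"yaw":0.28},{"grip":0.045,"travel":[-0.18,0.23,0.14],"yaw":0.35},{"grip":0.045,"travel":[-0.22,0.28,0.18],"yaw":0.42},{"grip":0.045,"travel":[-0.26,0.33,0.22],"yaw":0.49},{"grip":0.045,"travel":[-0.294,0.366,0.26],"yaw":0.56},{"grip":0.045,"travel":[-0.294,0.366,0.28],"yaw":0.63},{"grip":0.045,"travel":[-0.294,0.366,0.3],"yaw":0.7},{"grip":0.045,"travel":[-0.294,0.366,0.32],"yaw":0.77},{"grip":0.045,"travel":[-0.294,0.366,0.34],"yaw":0.84},{"grip":0.045,"travel":[-0.294,0.366,0.38],"yaw":0.9095},{"grip":0.045,"travel":[-0.294,0.366,0.412],"yaw":0.9095},{"grip":0.045,"travel":[-0.294,0.366,0.412],"yaw":0.9095},{"grip":0.045,"travel":[-0.294,0.366,0.412],"yaw":0.9095}])

```text
time_s: 10.7
position: [642.2, 190.3, 180.3]
orientation: [0.751, 0.66, -0.0, -0.0]
contact_force: [0.5, 0.1, -0.0]
gripper_width: 0.478
grasp_force: 0.0
```

```bash
python3 - <<'E'
from h import *
go([642,190,71],172.5)
p=env.capture("scene"); a=p["color"][180:330,250:450,::-1]; cv2.imwrite("pics/s5.png",cv2.resize(a,(800,600),interpolation=cv2.INTER_CUBIC))
E
```

```text
travel [-0.0003, -0.0001, 0.1093] yaw 0.0018 | j6 0.25
```

View pics/s5.png

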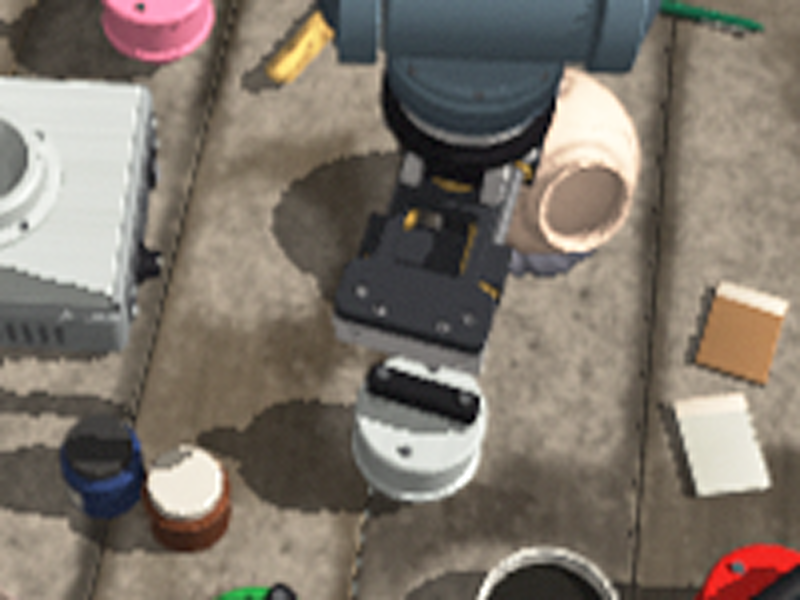

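The gripper is centred over the steel jar at (425,390) in the crop, and the vase is clear. Going down to TCP z≈75 and gripping.

In the tool's units: 0.105 m / 0.5 = 0.21, 0.1 m / 0.5 = 0.2.

Request:
move_arm(force=50, steps=[{"grip":0.045,"travel":[0,0,0.06],"yaw":0},{"grip":0.045,"travel":[0,0,0.12],"yaw":0},{"grip":0.045,"travel":[0,0,0.17],"yaw":0},{"grip":0.045,"travel":[0,0,0.2],"yaw":0},{"grip":0.045,"travel":[0,0,0.21],"yaw":0},{"grip":0.045,"travel":[0,0,0.21],"yaw":0},{"grip":0.035,"travel":[0,0,0.21],"yaw":0},{"grip":0.025,"travel":[0,0,0.21],"yaw":0},{"grip":0.018,"travel":[0,0,0.21],"yaw":0},{"grip":0.01,"travel":[0,0,0.21],"yaw":0},{"grip":0.005,"travel":[0,0,0.21],"yaw":0},{"grip":0.005,"travel":[0,0,0.21],"yaw":0},{"grip":0.005,"travel":[0,0,0.21],"yaw":0}])

```text
time_s: 12.05
position: [642.4, 190.4, 76.1]
orientation: [0.752, 0.659, 0.0, 0.0]
contact_force: [-2.1, 0.1, 4.3]
gripper_width: 0.166
grasp_force: 49.8
```

In the tool's units: -0.15 m / 0.5 = -0.3, -0.14 m / 0.5 = -0.28.

Request:
move_arm(steps=[{"grip":0.005,"travel":[0,0,-0.01],"yaw":0},{"grip":0.005,"travel":[0,0,-0.03],"yaw":0},{"grip":0.005,"travel":[0,0,-0.07],"yaw":0},{"grip":0.005,"travel":[0,0,-0.12],"yaw":0},{"grip":0.005,"travel":[0,0,-0.18],"yaw":0},{"grip":0.005,"travel":[0,0,-0.24],"yaw":0},{"grip":0.005,"travel":[0,0,-0.28],"yaw":0},{"grip":0.005,"travel":[0,0,-0.3],"yaw":0},{"grip":0.005,"travel":[0,0,-0.3],"yaw":0},{"grip":0.005,"travel":[0,0,-0.3],"yaw":0}])

```text
time_s: 13.05
position: [641.3, 190.1, 223.6]
orientation: [0.752, 0.659, -0.001, -0.001]
contact_force: [-0.4, -0.4, -6.6]
gripper_width: 0.166
grasp_force: 49.8
```

```bash
python3 - <<'E'
from h import *
go([528.5,-104.4,225],172.5)
p=env.capture("scene"); a=p["color"][150:330,250:490,::-1]
q=env.capture("top"); b=q["color"][120:300,210:450,::-1]
cv2.imwrite("pics/s6.png",np.hstack([cv2.resize(a,(400,300)),cv2.resize(b,(400,300))]))
E
```

```text
travel [-0.3068, -0.0734, -0.001] yaw -0.0001 | j6 0.25
```

In the tool's units: -0.307 m / 0.5 = -0.614, -0.3 m / 0.5 = -0.6.

Request:
move_arm(steps=[{"grip":0.005,"travel":[-0.018,-0.004,0],"yaw":0},{"grip":0.005,"travel":[-0.058,-0.014,0],"yaw":0},{"grip":0.005,"travel":[-0.108,-0.026,0],"yaw":0},{"grip":0.005,"travel":[-0.168,-0.04,0],"yaw":0},{"grip":0.005,"travel":[-0.228,-0.054,0],"yaw":0},{"grip":0.005,"travel":[-0.288,-0.068,0],"yaw":0},{"grip":0.005,"travel":[-0.348,-0.084,0],"yaw":0},{"grip":0.005,"travel":[-0.408,-0.098,0],"yaw":0},{"grip":0.005,"travel":[-0.468,-0.112,0],"yaw":0},{"grip":0.005,"travel":[-0.528,-0.126,0],"yaw":0},{"grip":0.005,"travel":[-0.574,-0.138,0],"yaw":0},{"grip":0.005,"travel":[-0.6,-0.144,0],"yaw":0},{"grip":0.005,"travel":[-0.614,-0.146,0],"yaw":0},{"grip":0.005,"travel":[-0.614,-0.146,0],"yaw":0},{"grip":0.005,"travel":[-0.614,-0.146,0],"yaw":0},{"grip":0.005,"travel":[-0.614,-0.146,0],"yaw":0}])

```text
time_s: 14.75
position: [530.0, -103.7, 225.4]
orientation: [0.751, 0.66, 0.0, -0.0]
contact_force: [-0.5, 1.0, -6.5]
gripper_width: 0.166
grasp_force: 49.8
```

```bash
python3 - <<'E'
from h import *
go([528.5,-104.4,153],172.5)
T=env.capture("top");S=env.capture("scene"); tiles=[]
c=np.array([528.5,-104.4])
for p in(T,S):
    z0=env.get_obs()["position"][2]-76.1
    w=proj(p,(*c,z0+50)).round().astype(int); x0,y0=w-[40,60]; s=5
    im=cv2.resize(p["color"][y0:y0+120,x0:x0+80,::-1],(400,600),interpolation=cv2.INTER_CUBIC)
    for r,z,col in((38,z0+68,(0,0,255)),(38,z0+40,(255,0,0)),(43,87,(0,200,0))):
        q=np.array([((proj(p,(c[0]+r*np.cos(t),c[1]+r*np.sin(t),z))-[x0,y0])+.5)*s for t in np.linspace(0,6.3,60)]); cv2.polylines(im,[q.round().astype(int)],False,col,1)
    tiles.append(im)
cv2.imwrite("pics/ov2.png",np.hstack(tiles))
E
```

```text
travel [-0.001, -0.0014, 0.0724] yaw 0.0012 | j6 -0.27
```

View pics/ov2.png

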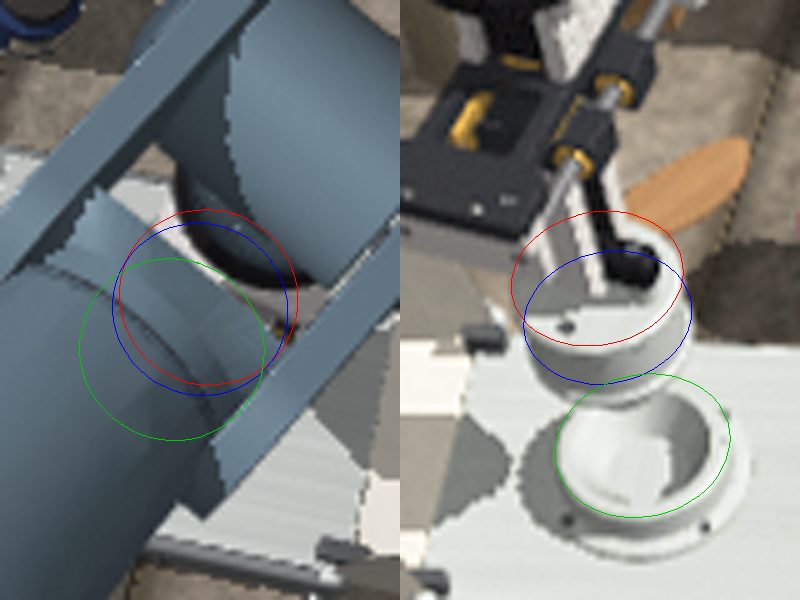

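The scene tile shows the jar about 1 px off the predicted outline over the cup (lid edge 687 against 683), which matches the 1.5 mm pose error. I'll correct that and lower.

In the tool's units: 0.074 m / 0.5 = 0.148, 0.072 m / 0.5 = 0.144.

Request:
move_arm(steps=[{"grip":0.005,"travel":[-0.002,-0.003,0.02],"yaw":0},{"grip":0.005,"travel":[-0.002,-0.003,0.05],"yaw":0},{"grip":0.005,"travel":[-0.002,-0.003,0.08],"yaw":0},{"grip":0.005,"travel":[-0.002,-0.003,0.106],"yaw":0},{"grip":0.005,"travel":[-0.002,-0.003,0.124],"yaw":0},{"grip":0.005,"travel":[-0.002,-0.003,0.136],"yaw":0},{"grip":0.005,"travel":[-0.002,-0.003,0.144],"yaw":0},{"grip":0.005,"travel":[-0.002,-0.003,0.148],"yaw":0},{"grip":0.005,"travel":[-0.002,-0.003,0.148],"yaw":0},{"grip":0.005,"travel":[-0.002,-0.003,0.148],"yaw":0}])

```text
time_s: 15.85
position: [528.5, -105.5, 152.0]
orientation: [0.752, 0.659, 0.0, 0.0]
contact_force: [-0.4, -0.7, -7.3]
gripper_width: 0.166
grasp_force: 49.8
```

In the tool's units: 0.007 m / 0.5 = 0.014, 0.006 m / 0.5 = 0.012.

Request:
move_arm(steps=[{"grip":0.005,"travel":[0,0,0.002],"yaw":0},{"grip":0.005,"travel":[0,0,0.004],"yaw":0},{"grip":0.005,"travel":[0,0,0.006],"yaw":0},{"grip":0.005,"travel":[0,0,0.008],"yaw":0},{"grip":0.005,"travel":[0,0,0.01],"yaw":0},{"grip":0.005,"travel":[0,0,0.012],"yaw":0},{"grip":0.005,"travel":[0,0,0.014],"yaw":0},{"grip":0.005,"travel":[0,0,0.014],"yaw":0}])

```text
time_s: 16.65
position: [528.4, -105.0, 144.6]
orientation: [0.752, 0.659, 0.0, -0.0]
contact_force: [0.4, 2.0, -5.1]
gripper_width: 0.169
grasp_force: 49.8
```

In the tool's units: 0.0015 m / 0.5 = 0.003, 0.001 m / 0.5 = 0.002.

Request:
move_arm(steps=[{"grip":0.005,"travel":[0.0012,0,0.001],"yaw":0},{"grip":0.005,"travel":[0.0012,0,0.002],"yaw":0},{"grip":0.005,"travel":[0.0012,0,0.003],"yaw":0},{"grip":0.005,"travel":[0.0012,0,0.003],"yaw":0},{"grip":0.005,"travel":[0.0012,0,0.003],"yaw":0}])

```text
time_s: 17.15
position: [528.4, -104.4, 143.2]
orientation: [0.752, 0.659, 0.0, -0.0]
contact_force: [0.7, 4.2, -2.8]
gripper_width: 0.169
grasp_force: 49.8
```

In the tool's units: 0.001 m / 0.5 = 0.002, 0.0006 m / 0.5 = 0.0012.

Request:
move_arm(steps=[{"grip":0.005,"travel":[0.0012,0,0],"yaw":0},{"grip":0.005,"travel":[0.002,0,0.001],"yaw":0},{"grip":0.005,"travel":[0.002,0,0.002],"yaw":0},{"grip":0.005,"travel":[0.002,0,0.002],"yaw":0},{"grip":0.005,"travel":[0.002,0,0.002],"yaw":0}])

```text
time_s: 17.65
position: [528.6, -103.9, 142.8]
orientation: [0.752, 0.659, 0.0, 0.0]
contact_force: [-1.8, 3.9, 4.6]
gripper_width: 0.162
grasp_force: 49.8
```

Home: TCP 142.8 gives an underside height of about 67, with the cup carrying load. Now easing up about 5 mm to check for wedging.

In the tool's units: -0.006 m / 0.5 = -0.012, -0.005 m / 0.5 = -0.01.

Request:
move_arm(steps=[{"grip":0.005,"travel":[0.001,0,-0.002],"yaw":0},{"grip":0.005,"travel":[0.001,0,-0.004],"yaw":0},{"grip":0.005,"travel":[0.001,0,-0.006],"yaw":0},{"grip":0.005,"travel":[0.001,0,-0.008],"yaw":0},{"grip":0.005,"travel":[0.001,0,-0.01],"yaw":0},{"grip":0.005,"travel":[0.001,0,-0.012],"yaw":0},{"grip":0.005,"travel":[0.001,0,-0.012],"yaw":0},{"grip":0.005,"travel":[0.001,0,-0.012],"yaw":0}])

```text
time_s: 18.45
position: [528.3, -103.3, 147.9]
orientation: [0.752, 0.659, -0.0, -0.0]
contact_force: [-1.0, 0.4, -6.4]
gripper_width: 0.167
grasp_force: 49.8
```

Free: 5 mm up, with only the jar's weight on the wrist. Lowering it home again.

In the tool's units: 0.006 m / 0.5 = 0.012, 0.0055 m / 0.5 = 0.011.

Request:
move_arm(steps=[{"grip":0.005,"travel":[0,0,0.002],"yaw":0},{"grip":0.005,"travel":[0,0,0.004],"yaw":0},{"grip":0.005,"travel":[0,0,0.006],"yaw":0},{"grip":0.005,"travel":[0,0,0.008],"yaw":0},{"grip":0.005,"travel":[0,0,0.01],"yaw":0},{"grip":0.005,"travel":[0,0,0.011],"yaw":0},{"grip":0.005,"travel":[0,0,0.012],"yaw":0},{"grip":0.005,"travel":[0,0,0.012],"yaw":0},{"grip":0.005,"travel":[0,0,0.012],"yaw":0}])

```text
time_s: 19.35
position: [528.7, -103.5, 142.8]
orientation: [0.752, 0.659, -0.0, 0.0]
contact_force: [-1.8, -0.1, 1.2]
gripper_width: 0.167
grasp_force: 49.8
```

Request:
move_arm(force=5, steps=[{"grip":0.005,"travel":[0,0,0],"yaw":0},{"grip":0.005,"travel":[0,0,0],"yaw":0},{"grip":0.018,"travel":[0,0,0],"yaw":0},{"grip":0.022,"travel":[0,0,0],"yaw":0},{"grip":0.03,"travel":[0,0,0],"yaw":0},{"grip":0.04,"travel":[0,0,0],"yaw":0},{"grip":0.045,"travel":[0,0,0],"yaw":0},{"grip":0.045,"travel":[0,0,0],"yaw":0}])

```text
time_s: 20.15
position: [528.5, -103.2, 141.9]
orientation: [0.752, 0.659, 0.0, 0.0]
contact_force: [-0.7, 0.2, 0.4]
gripper_width: 0.479
grasp_force: 0.0
```

```bash
python3 - <<'E'
from h import *
o=env.get_obs();print(o["position"].round(1),o["contact_force"].round(1),o["gripper_width"],o["grasp_force"])
E
```

```text
[ 528.5 -103.2  141.9] [-0.7  0.2  0.4] 0.47893359789537665 0.0
```

Released with no force on the fingers. Now going straight up, then forward away from the mill.

Request:
move_arm(steps=[{"grip":0.045,"travel":[0,0,-0.02],"yaw":0},{"grip":0.045,"travel":[0,0,-0.06],"yaw":0},{"grip":0.045,"travel":[0,0,-0.12],"yaw":0},{"grip":0.045,"travel":[0,0,-0.2],"yaw":0},{"grip":0.045,"travel":[0,0,-0.28],"yaw":0},{"grip":0.045,"travel":[0.06,0,-0.34],"yaw":0},{"grip":0.045,"travel":[0.14,0,-0.36],"yaw":0},{"grip":0.045,"travel":[0.22,-0.04,-0.36],"yaw":0},{"grip":0.045,"travel":[0.3,-0.08,-0.36],"yaw":0},{"grip":0.045,"travel":[0.38,-0.12,-0.36],"yaw":0},{"grip":0.045,"travel":[0.46,-0.16,-0.36],"yaw":0},{"grip":0.045,"travel":[0.54,-0.2,-0.36],"yaw":0},{"grip":0.045,"travel":[0.6,-0.24,-0.36],"yaw":0},{"grip":0.045,"travel":[0.6,-0.24,-0.36],"yaw":0},{"grip":0.045,"travel":[0.6,-0.24,-0.36],"yaw":0},{"grip":0.045,"travel":[0.6,-0.24,-0.36],"yaw":0},{"grip":0.045,"travel":[0.6,-0.24,-0.36],"yaw":0}])

```text
time_s: 21.85
position: [449.2, 208.8, 322.1]
orientation: [0.753, 0.659, 0.0, 0.0]
contact_force: [-0.0, -0.7, 0.6]
gripper_width: 0.479
grasp_force: 0.0
```

```bash
python3 - <<'E'
from h import *
T=look("top",7,("mill_jar","jar_iron","jar_cobalt","ink_bowl"));S=look("scene",7,("mill_jar","jar_iron","jar_cobalt","ink_bowl","hood_bar"))
# lid outline check: cut_out vs cylinder silhouette of a home, upright jar
c=(528.5,-104)
for p in(T,S):
    w=proj(p,(*c,67+60)).round().astype(int)
    for m in env.cut_out(p,"mill_jar"):
        k=m["pixels"]
        if k[w[1],w[0]]:
            pr=np.zeros(k.shape,np.uint8)
            for z,r in((135,38),(91,36)):
                pr_=np.array([proj(p,(c[0]+r*np.cos(t),c[1]+r*np.sin(t),z)) for t in np.linspace(0,6.28,60)]); 
                if z==135: A=pr_
                else: A=np.vstack([A,pr_])
            for y in(-33,33):
                A=np.vstack([A,[proj(p,(c[0]+y*.13,c[1]+y*.99,165))]])
            cv2.fillConvexPoly(pr,cv2.convexHull(A.round().astype(np.int32)),1)
            print("mask",np.argwhere(k).mean(0).round(1),k.sum(),"pred",np.argwhere(pr).mean(0).round(1),pr.sum(),"iou",(k&(pr>0)).sum()/(k|(pr>0)).sum()); break
E
```

```text
top mill_jar [289. 183.  62.] 0.82 [248. 327.]
top mill_jar [786. 117.  69.] 0.8 [342. 144.]
top mill_jar [ 524. -103.  134.] 0.73 [399. 266.]
top mill_jar [716. 382.  70.] 0.59 [231. 137.]
top jar_iron [694.  64.  48.] 0.92 [350. 187.]
top jar_cobalt [676.  10.  57.] 0.89 [369. 199.]
scene mill_jar [811. 123.  70.] 0.92 [313. 348.]
scene mill_jar [738. 386.  67.] 0.86 [440. 336.]
scene mill_jar [307. 190.  68.] 0.83 [371. 172.]
scene mill_jar [540. -97. 135.] 0.69 [242. 212.]
scene jar_iron [715.  61.  48.] 0.97 [294. 306.]
scene jar_iron [ 565. -218.   58.] 0.21 [197. 231.]
scene jar_cobalt [701.  13.  48.] 0.9 [275. 297.]
scene ink_bowl [739. 275.  32.] 0.77 [386. 334.]
scene hood_bar [ 546. -252.  146.] 0.88 [177. 202.]
mask [266.5 399.8] 1050 pred [265.5 399.6] 1019 iou 0.9228624535315985
mask [213.6 240.1] 968 pred [212.1 240.7] 1053 iou 0.88
```

The jar's outline matches a home, upright jar (overlap 0.92 and 0.88). The hood is open, the bystanders have not moved, and the robot is clear.

```bash
python3 -c "
from plant import env
print(env.close_job())"
```

```text
the job is handed in; nothing more can be done
None
```

I handed the job in: the hood stands open by itself, and the steel jar sits home and upright in the cup. It lifted 5 mm freely, so the taper had not wedged. The other things on the bench look undisturbed, and the arm was clear at about 22 s (limit 58 s).

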